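# Stop-button check on the paint mill

### The job

Do the daily stop check of the paint mill with the fingertips: push the red mushroom button straight down until it stays in, then push its grip bar round clockwise (seen from above) until it pops back out. Only once it is out, press the green start button fully down and let go; never grip or ram the red button, and leave the white lamp button, the pigment jars and the palette knife alone.

Things in the scene. Friction and masses are not known exactly. Their poses are not given: they have to be found in the camera images.
- stop_top (a point): Centre of the top of the grip bar standing on the red mushroom button, on its turning axis; 113 mm above the bench when out. Bar: 58 mm long (this point's x), 12 mm thick (y), white stripe on top. The dome (62 mm across) lies 20 mm below the bar's top at the middle, 27 mm at its ends, so a tip 10 mm down the bar's side leaves it room to spring out. The frame sinks and turns with the button.
- stop_plunger (a joint): How far the red mushroom button is pushed in, m: 0 = out, end stop at 0.011. It latches once pushed past 0.007 and then stays in at about 0.0065. Spring force against the finger about 3 N at the start, 8 N at the end stop.
- stop_cap (a joint): Twist of the red button, rad: 0 = rest, grows clockwise seen from above (towards the -z rotation), end stop at 1.1. A spring turns it back when let go (0.04 Nm at rest, 0.13 Nm at the stop). When the button is latched in, a twist of about 0.6 unlatches it and it springs out.
- stop_box: Yellow control box, 90 x 90 mm, 60 mm high, bolted to the bench, carrying the red mushroom button in the middle of its top. Origin at the centre of its underside, on the button's axis; x and y along its sides.
- start_top (a point): Centre of the top of the green start button (32 mm across, standing 10 mm out of a round black collar on a 60 mm high grey box of 90 x 90 mm bolted to the bench); 82 mm above the bench when up. Moves down with it.
- start (a joint): How far the green start button is pressed, m: 0 = up, 0.006 = fully down (5 N, springs back when let go).
- lamp_top (a point): Centre of the top of the white lamp button (32 mm across, same collar, height and grey box as the green one). Not to be pressed.
- lamp (a joint): How far the white lamp button is pressed, m: 0 = up, 0.006 = fully down (5 N).
- orange_jar: Loose jar of orange pigment, 68 mm across, 85 mm high, steel lid. Origin at the centre of its underside.
- blue_jar: Loose jar of blue pigment, 68 mm across, 85 mm high, steel lid. Origin at the centre of its underside.
- knife: Loose palette knife with a broad steel blade and a wooden handle, about 200 mm long, lying on the bench on the robot's side of the boxes. Origin at the middle of its length, underside; x along it.
Mind the look-alikes: they are no part of the job. What is shaped like the part that bears start_top but purple or turquoise is not meant.

How it is judged:
By the outcome, as a careful person would: the job done as asked, in the order asked, and still so for the second after the job is handed in, with the robot touching nothing.
It also fails if it takes over 51 s, if anything falls off the work surface, if the arm or the gripper's body presses on something with over 40 N, if the wrist force passes 120 N, or if a joint passes its speed limit or range.

### The arm

A 6-joint arm with a two-finger parallel gripper is mounted at the origin on the work surface. World frame = base frame: x ahead of the robot, y to its left, z up, the work surface at z = 0. Lengths are in m, angles in rad, forces in N, time in s.
With the tool pointing down it reaches from about 0.35 to 0.975 m from the base axis. Payload 4.9 kg.
Tool frame: the origin (TCP) lies at the very end of the fingers, on their centre line; the grasp point (between the pads) lies behind it (manip.pinch_z is the y of the grasp point in the tool frame, in m); y points along the fingers, x is the direction in which the jaws open and shut, and the axes are right-handed (so a half turn about y gives the same grasp; the last joint's range is limited). The gripper opens to 85 mm and grips with 20 to 120 N. Pads are 22 mm wide; open, the fingers measure 114 mm over their backs; the gripper's body (76 mm by 85 mm) begins 54 mm behind the grasp point. The pads swing forward as they close: fully open they stand 13 mm farther back than shut.
Start: joints at [1.093, 0.053, 1.613, -0, 1.476, -0.119], TCP at [0.219, 0.585, 0.231] pointing down, gripper open.
Joint ranges: [-3.01, 3.01], [-1.01, 2.22], [0.06, 2.58], [-1.02, 4.17], [0.09, 2.62], [-3.14, 3.14]. Speed limits (rad/s): [2.57, 2.57, 3.14, 3.14, 3.14, 3.14].

### API

Orientations are given as a unit quaternion [w, x, y, z].
In Python, from plant import manip gives the robot as it stands.
- The arm moves only by the tool drive_tool, never from a script. Its argument "motion" is a list of rows, each a list of 3 entries, a list of its own where there are three numbers: the shift along the tool's x, y, z in units of 25 mm (1.0 is 25 mm), then the turn, a rotation vector about the tool's x, y, z in units of 5 degrees (1.0 is 5 degrees), then the closure, from -1 (fully open) to 1 (shut). A call has 1 to 12 rows; each row shifts and turns the commanded pose from where the row before left it, along the tool's axes as they then stand; what a row does not reach is not made up. A row lasts 1/10 s, in which the tool goes at most 50 mm and 8.59 degrees, less where a joint would pass 70% of its speed; a pose out of reach is approached as far as the arm can. A call is refused whole if a number of a shift passes 1 or a number of a turn 1, either way. A call with a gripper value outside its range is refused whole. The fingers move at their own pace and stop on an object; the grip force is fixed at half the most. Time passes only in rows, so rows that do not move let the fingers close. It gives the time, the measured TCP pose, the force and the opening at its end, in the units of the state.
- manip.state(): the state, without advancing time (a new reading comes with each control period).
- manip.grab_frame(name): name is "scene" or "top" or "wrist"; returns a dict with "img" (480x640x3 uint8, blue, green, red), "range_z" (480x640 float32, m along the optical axis (not along the pixel's ray), 0 where there is no reading), "camera_matrix" (3x3 intrinsics, pixels), "k1" (the pictures are not rectified: a ray, as slopes to the right and down, at radius r is drawn at 1 + k1 r^2 times it, then the intrinsics apply), "world_from_camera" (4x4, takes a point from camera to world coordinates); the wrist camera has in their place "T_tool_cam" (4x4, takes a point from camera to tool coordinates, whose origin is the TCP and whose axes are the tool frame's). Camera axes: x right, y down, z forward; pixel columns grow to the right and rows downward; lengths in m; the calibration is good to about 2 mm. A picture is of the moment at which its call begins: read the wrist's pose just before it.
- manip.job_done(): hands the job in, once; it reports no verdict.
The state is a dict: "time": time; "joint_pos": joint angles; "joint_vel": joint speeds; "joint_efforts": joint torques, N m; "tool_pos": TCP position; "tool_rot": TCP orientation; "contact_force": force on the tool from outside, world axes, zero at the start; "ft_torque": the same for the moment, N m; "gripper_width": opening from 0.0 (shut) to 1.0 (fully open).
Only numpy, scipy, OpenCV 4.12 (cv2) and the standard library are available. Lean on these libraries where they do the work, as an engineer would, in place of code of your own. Each camera call takes 0.05 s, during which the arm holds its last target. There are 200 camera calls.

## Working session

There is one attempt and no reset: what is moved stays moved. The work goes in short steps, Python scripts to look and compute and a tool call to move; the robot and the scene stay as the last step left them, time stands still between calls to the robot, and variables do not carry over. Pictures are saved under pics/ and viewed, about 8 in all and at most 12, crops included, and the job is handed in when it is done.

Besides the shell and the picture viewer there is one more tool, called as name(argument=value, ...) on one line, values as JSON. drive_tool: Moves the arm, as the interface text tells. Its arguments: {"type":"object","properties":{"motion":{"type":"array","items":{"type":"array"}}},"required":["motion"]}

```bash
mkdir -p pics; ls
cat > h.py <<'E'
import numpy as np, cv2
from plant import manip
def grab(n):
    s=manip.state(); f=manip.grab_frame(n)
    if n=="wrist":
        w,x,y,z=s["tool_rot"]
        from scipy.spatial.transform import Rotation as R
        T=np.eye(4);T[:3,:3]=R.from_quat([x,y,z,w]).as_matrix();T[:3,3]=s["tool_pos"]
        f["world_from_camera"]=T@f["T_tool_cam"]
    return f
def ray(f,uv):
    K=np.array(f["camera_matrix"]);uv=np.atleast_2d(np.array(uv,float))
    d=np.array([f["k1"],0,0,0,0],float)
    p=cv2.undistortPoints(uv.reshape(-1,1,2),K,d).reshape(-1,2)
    T=np.array(f["world_from_camera"])
    return T[:3,3],np.c_[p,np.ones(len(p))]@T[:3,:3].T
def onplane(f,uv,z):
    o,d=ray(f,uv); return o+d*((z-o[2])/d[:,2])[:,None]
def cloud(f):
    v,u=np.mgrid[0:480,0:640]
    o,d=ray(f,np.c_[u.ravel(),v.ravel()])
    return (o+d*f["range_z"].reshape(-1,1)).reshape(480,640,3)
E
python3 - <<'E'
from h import *
import pickle
for n in("scene","top"):
    f=grab(n); cv2.imwrite(f"pics/{n}.png",f["img"]); pickle.dump(f,open(n+".pkl","wb"))
    print(n,np.round(f["world_from_camera"],3),f["k1"])
print(manip.pinch_z,manip.state())
E
```

```text
pics
scene [[ 0.807  0.409 -0.427  1.033]
 [ 0.591 -0.575  0.566 -0.652]
 [-0.014 -0.709 -0.705  0.844]
 [ 0.     0.     0.     1.   ]] -0.04197320552591749
top [[-0.014 -0.986  0.167  0.435]
 [-1.     0.014 -0.001 -0.08 ]
 [-0.001 -0.167 -0.986  0.914]
 [ 0.     0.     0.     1.   ]] -0.10197634702881664
-0.0187 {'time': 0.1, 'joint_pos': array([ 1.09300938e+00,  5.32528404e-02,  1.61414373e+00, -6.10221520e-05,
        1.47598861e+00, -1.19014371e-01]), 'joint_vel': array([ 0.00199423, -0.00294685, -0.00347309, -0.00030575,  0.0004324 ,
        0.00047963]), 'joint_efforts': array([ 5.92703350e-05, -3.94901526e+01, -3.71362031e+01, -1.06938262e-04,
        3.89369830e-03,  8.40230967e-06]), 'tool_pos': array([0.21921964, 0.5846987 , 0.23021725]), 'tool_rot': array([-0.58087259,  0.58150372,  0.40221532, -0.40331538]), 'contact_force': array([ 0.42260184,  0.59341182, -0.02184296]), 'ft_torque': array([-0.01154537,  0.03518345, -0.05827024]), 'gripper_width': 0.9980707808728754}
```

View pics/scene.png

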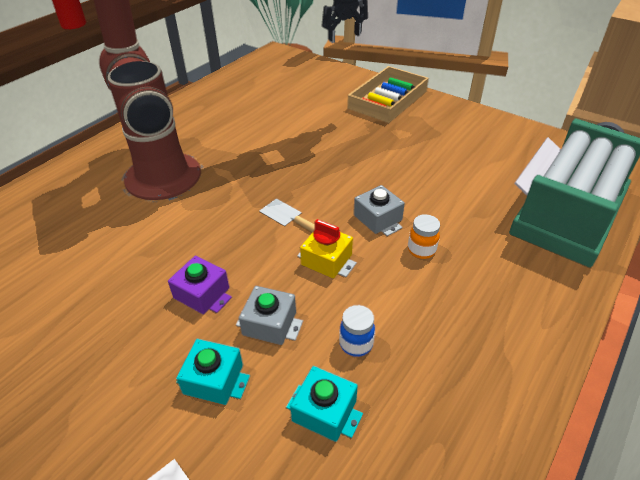

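View pics/top.png

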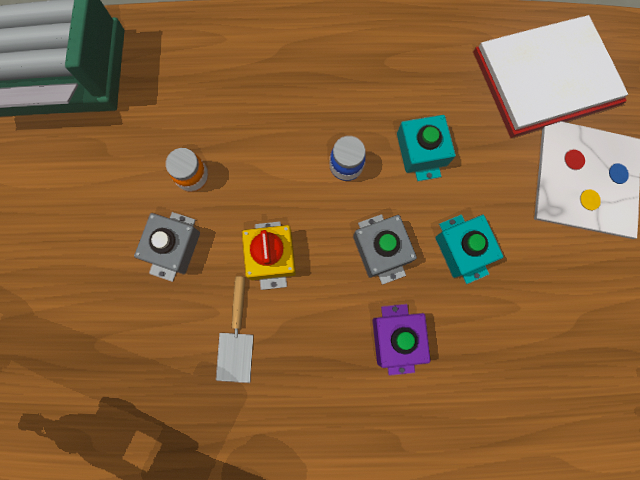

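Green-button candidates, as (scene pixel; top pixel):
- grey box (267,300; 388,242)
- purple box (195,270; 405,341)
- turquoise boxes (207,358; 476,243) and (323,391; 430,137)

The start button is the one on the grey box. The white lamp is at top (162,240). The red stop is on the yellow box at top (266,248), with its bar stripe nearly along the picture's rows. The knife handle ends just on the robot's side of it.

Run:
```python
from h import *
import pickle
F={n:pickle.load(open(n+".pkl","rb")) for n in("scene","top")}
def blob(m,near,r=25):
    mm=np.zeros_like(m);cv2.circle(mm,near,r,255,-1);m=cv2.bitwise_and(m,mm)
    n,l,s,c=cv2.connectedComponentsWithStats(m); k=1+np.argmax(s[1:,4]); return c[k],s[k,4],np.argwhere(l==k)[:,::-1]
for n,g,r in(("scene",(267,300),(326,228)),("top",(388,242),(266,248))):
    f=F[n];hsv=cv2.cvtColor(f["img"],cv2.COLOR_BGR2HSV)
    gm=cv2.inRange(hsv,(45,120,60),(80,255,255)); c,a,_=blob(gm,g); print(n,"green",c,a,onplane(f,c,.082))
    wm=cv2.inRange(hsv,(0,0,150),(179,120,255)); 
    try:
        c,a,p=blob(wm,r,20); w=onplane(f,p,.113); m=w.mean(0); u,s,vt=np.linalg.svd(w-m); print("stripe",c,a,m,vt[0],np.ptp((w-m)@vt[0]))
    except Exception as e: print(e)
    rm=cv2.inRange(hsv,(0,170,60),(6,255,255)); c,a,p=blob(rm,r,30);print("red",c,a,onplane(f,c,.09))
    C=cloud(f); 
    for nm,q in(("green",g),("red",r)): print(nm,C[q[1]-2:q[1]+3,q[0]-2:q[0]+3].reshape(-1,3).mean(0))
f=F["top"];im=f["img"]
a=cv2.resize(im[200:300,210:310],(400,400),interpolation=cv2.INTER_CUBIC);b=cv2.resize(im[200:300,340:440],(400,400),interpolation=cv2.INTER_CUBIC)
cv2.imwrite("pics/crop1.png",np.hstack([a,b]))
```

```text
scene green [266.1291866  300.07177033] 209 [[ 0.58208959 -0.21892487  0.082     ]]
stripe [326.29032258 223.61290323] 31 [0.56921647 0.00248445 0.113     ] [ 9.95812967e-01  9.14140862e-02 -3.27086633e-16] 0.04332259635798913
red [325.57823129 232.99319728] 441 [[ 0.57112889 -0.00278478  0.09      ]]
green [ 0.58318741 -0.21761933  0.08171231]
red [ 0.57262182 -0.00330996  0.10616258]
top green [387.34008097 242.11740891] 247 [[ 0.57499511 -0.21607601  0.082     ]]
stripe [264.43333333 246.16666667] 60 [0.5657573  0.00135431 0.113     ] [-9.95263104e-01 -9.72180765e-02 -2.78226083e-28] 0.04231870923221913
red [266.27308192 248.28348505] 769 [[5.65626084e-01 4.00646709e-04 9.00000000e-02]]
green [ 0.57511652 -0.21719891  0.08246541]
red [ 0.56244721 -0.00139196  0.11327981]
```

View pics/crop1.png

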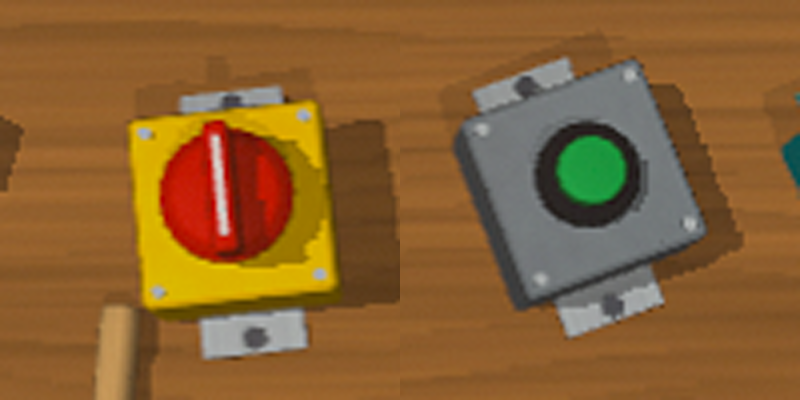

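The crop shows the red mushroom on the yellow box (about 220,185) with its bar near-upright. The right half shows the green button on the grey box (about 592,170), which confirms the choice.

```bash
cat >> h.py <<'E'
from scipy.spatial.transform import Rotation as R
def rot():
    w,x,y,z=manip.state()["tool_rot"]; return R.from_quat([x,y,z,w])
def plan(target,turn_about_y_deg=0,first="turn"):
    "units of shift needed in the tool axes after turning about y"
    s=manip.state(); r=rot()*R.from_rotvec([0,np.radians(turn_about_y_deg),0])
    print("pos",s["tool_pos"].round(4),"shift units",(r.inv().apply(np.array(target)-s["tool_pos"])/.025).round(2),"turn units",round(turn_about_y_deg/5,2),"t",round(s["time"],2),"F",s["contact_force"].round(1),"q6",round(s["joint_pos"][5],2),"grip",round(s["gripper_width"],2))
def axes():
    print("tool axes (cols x,y,z)\n",rot().as_matrix().round(3))
E
python3 - <<'E'
from h import *
axes()
M=rot().as_matrix(); az=np.degrees(np.arctan2(M[1,2],M[0,2])); print("az of tool z",az)
f=manip.grab_frame("wrist");print(np.round(f["T_tool_cam"],3))
for b in(5.5,185.5):
    t=-((b-az+180)%360-180); print("turn about tool y",t); plan([.567,.002,.24],t)
plan([.567,.002,.24])
E
```

```text
tool axes (cols x,y,z)
 [[ 0.351 -0.001 -0.936]
 [ 0.936 -0.002  0.351]
 [-0.002 -1.     0.   ]]
az of tool z 159.44417169231886
[[ 1.    -0.    -0.    -0.   ]
 [ 0.    -0.326  0.945 -0.142]
 [-0.    -0.945 -0.326  0.084]
 [ 0.     0.     0.     1.   ]]
turn about tool y 153.94417169231886
pos [0.2192 0.5847 0.2303] shift units [24.54 -0.36 11.61] turn units 30.79 t 0.15 F [0.  0.6 0. ] q6 -0.12 grip 1.0
turn about tool y -26.05582830768114
pos [0.2192 0.5847 0.2303] shift units [-24.54  -0.36 -11.61] turn units -5.21 t 0.15 F [0.  0.6 0. ] q6 -0.12 grip 1.0
pos [0.2192 0.5847 0.2303] shift units [-16.94  -0.36 -21.21] turn units 0.0 t 0.15 F [0.  0.6 0. ] q6 -0.12 grip 1.0
```

drive_tool(motion=[[[0,-0.1,0],[0,-1,0],1],[[0,-0.1,0],[0,-1,0],1],[[0,-0.1,0],[0,-1,0],1],[[0,0,0],[0,-1,0],1],[[0,0,0],[0,-1,0],1],[[0,0,0],[0,-0.2,0],1],[[-1,0,-0.48],[0,0,0],1],[[-1,0,-0.48],[0,0,0],1],[[-1,0,-0.48],[0,0,0],1],[[-1,0,-0.48],[0,0,0],1],[[-1,0,-0.48],[0,0,0],1],[[-1,0,-0.48],[0,0,0],1]])

```text
time: 1.35
tool_pos: [0.3057, 0.4416, 0.2386]
tool_rot: [0.476, -0.476, -0.523, 0.523]
contact_force: [0.9, 0.2, 0.2]
gripper_width: -0.005
```

drive_tool(motion=[[[-1,0,-0.48],[0,0,0],1],[[-1,0,-0.48],[0,0,0],1],[[-1,0,-0.48],[0,0,0],1],[[-1,0,-0.48],[0,0,0],1],[[-1,0,-0.48],[0,0,0],1],[[-1,0,-0.48],[0,0,0],1],[[-1,0,-0.48],[0,0,0],1],[[-1,0,-0.48],[0,0,0],1],[[-1,0,-0.48],[0,0,0],1],[[-1,0,-0.48],[0,0,0],1],[[-1,0,-0.48],[0,0,0],1],[[-1,0,-0.48],[0,0,0],1]])

```text
time: 2.55
tool_pos: [0.4775, 0.1566, 0.2386]
tool_rot: [0.476, -0.476, -0.523, 0.523]
contact_force: [-0.2, -0.1, 0.6]
gripper_width: -0.001
```

Run:
```python
from h import *
plan([.567,.002,.24]);axes()
import pickle
f=grab("wrist");cv2.imwrite("pics/w1.png",f["img"]);pickle.dump(f,open("w1.pkl","wb"))
```

```text
pos [0.4775 0.1566 0.2386] shift units [-6.49 -0.06 -2.99] turn units 0.0 t 2.55 F [-0.2 -0.1  0.6] q6 -1.5 grip -0.0
tool axes (cols x,y,z)
 [[-0.093 -0.    -0.996]
 [ 0.996  0.    -0.093]
 [ 0.    -1.     0.   ]]
```

View pics/w1.png

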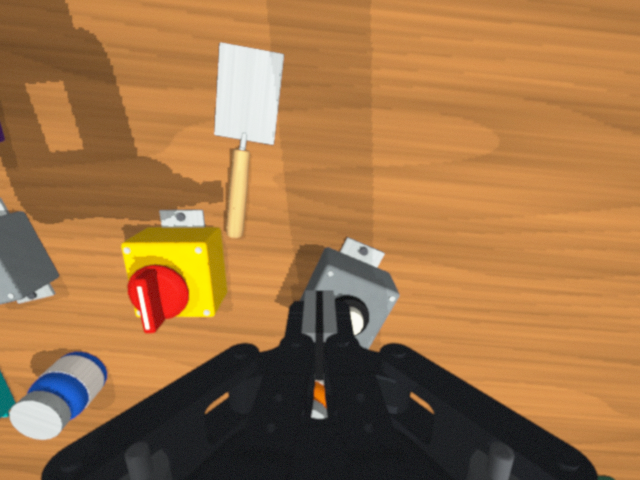

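The wrist view shows the red button with its bar stripe (145,305) well to the left, the knife handle (237,195) clear of it, and the shut fingertips at (320,295).

Run:
```python
from h import *
import pickle
f=pickle.load(open("w1.pkl","rb"));print(f["camera_matrix"])
hsv=cv2.cvtColor(f["img"],cv2.COLOR_BGR2HSV)
m=cv2.inRange(hsv,(0,0,160),(179,110,255));z=np.zeros_like(m);cv2.ellipse(z,(145,305),(14,32),0,0,360,255,-1);m&=z
n,l,s,c=cv2.connectedComponentsWithStats(m);k=1+np.argmax(s[1:,4]);p=np.argwhere(l==k)[:,::-1]
w=onplane(f,p,.113);mm=w.mean(0);vt=np.linalg.svd(w-mm)[2];e=(w-mm)@vt[0]
print(s[k],"mean",mm,"mid",mm+vt[0]*(e.max()+e.min())/2,vt[0],np.ptp(e))
C=cloud(f);red=cv2.inRange(hsv,(0,170,60),(6,255,255))>0
P=C[red];P=P[(P[:,2]>.108)&(P[:,2]<.125)];print("bar top pts",len(P),P.mean(0),np.ptp(P,axis=0))
P=C[red]; print("z red pct",np.percentile(P[:,2],[1,50,99]))
# finger extents
T=np.linalg.inv(f["world_from_camera"]);
D=C[285:340,285:360].reshape(-1,3);s_=manip.state();q=rot().inv().apply(D-s_["tool_pos"])
q=q[(q[:,1]>-.06)&(q[:,1]<.02)];print("finger tool coords pct")
for a,b in((-.06,-.03),(-.03,-.015),(-.015,.01)):
    g=q[(q[:,1]>a)&(q[:,1]<b)]
    if len(g):print(a,b,len(g),np.percentile(g,[1,50,99],axis=0).round(4).tolist())
plan([.567,.002,.24]); plan(np.r_[mm[:2],.24])
```

```text
[[331.13458879   0.         318.98773274]
 [  0.         331.13458879 238.82215734]
 [  0.           0.           1.        ]]
[137 286  13  44 200] mean [0.56753814 0.00189326 0.113     ] mid [0.56783988 0.00192305 0.113     ] [9.95160448e-01 9.82633288e-02 2.81283410e-28] 0.04518904151702776
bar top pts 496 [0.56281219 0.00389755 0.11146479] [0.05693987 0.01601078 0.00649558]
z red pct [0.08365748 0.09160877 0.11336553]
finger tool coords pct
-0.06 -0.03 968 [[-0.0098, -0.0452, 0.0084], [0.0028, -0.0368, 0.0129], [0.0157, -0.0301, 0.0157]]
-0.03 -0.015 1243 [[-0.0107, -0.0299, 0.008], [0.0024, -0.0231, 0.0097], [0.016, -0.0153, 0.0135]]
-0.015 0.01 636 [[-0.0104, -0.0149, 0.0081], [0.0024, -0.0103, 0.0123], [0.0157, -0.0035, 0.0133]]
pos [0.4792 0.1538 0.2386] shift units [-6.36 -0.03 -2.95] turn units 0.0 t 2.6 F [ 1.5 -2.8  0.2] q6 -1.5 grip 0.0
pos [0.4792 0.1538 0.2386] shift units [-6.37 -0.03 -2.97] turn units 0.0 t 2.6 F [ 1.5 -2.8  0.2] q6 -1.5 grip 0.0
```

drive_tool(motion=[[[-0.91,0,-0.42],[0,0,0],1],[[-0.91,0,-0.42],[0,0,0],1],[[-0.91,0,-0.42],[0,0,0],1],[[-0.91,0,-0.42],[0,0,0],1],[[-0.91,0,-0.42],[0,0,0],1],[[-0.91,0,-0.42],[0,0,0],1],[[-0.91,0,-0.45],[0,0,0],1],[[0,0,0],[0,0,0],1],[[0,0,0],[0,0,0],1]])

```text
time: 3.5
tool_pos: [0.566, 0.0062, 0.2384]
tool_rot: [0.477, -0.476, -0.523, 0.523]
contact_force: [0.6, 0.1, 0.7]
gripper_width: 0.002
```

drive_tool(motion=[[[0,1,0],[0,0,0],1],[[0,1,0],[0,0,0],1],[[0,1,0],[0,0,0],1],[[0,1,0],[0,0,0],1],[[0,0.4,0],[0,0,0],1],[[0,0,0],[0,0,0],1],[[0,0,0],[0,0,0],1]])

```text
time: 4.2
tool_pos: [0.5667, 0.0066, 0.1299]
tool_rot: [-0.475, 0.476, 0.524, -0.523]
contact_force: [0.7, 1.2, 0.7]
gripper_width: 0.002
```

Run:
```python
from h import *
plan([.5675,.0019,.113])
f=grab("wrist");cv2.imwrite("pics/w2.png",f["img"])
```

```text
pos [0.5667 0.0066 0.1299] shift units [-0.19  0.68 -0.01] turn units 0.0 t 4.2 F [0.7 1.2 0.7] q6 -1.79 grip 0.0
```

View pics/w2.png

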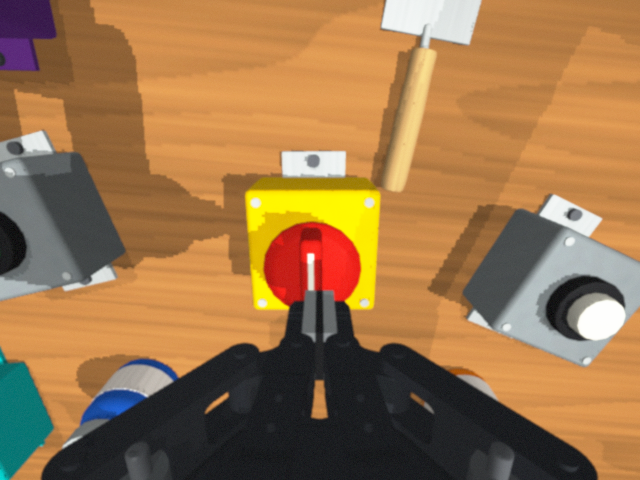

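The fingers stand over the bar, with the bar at (311,255) and the fingertip at (320,295), so they are about 5 mm off to +y. I'll correct that and press gently.

drive_tool(motion=[[[-0.19,0,0],[0,0,0],1],[[0,0.3,0],[0,0,0],1],[[0,0.25,0],[0,0,0],1],[[0,0.1,0],[0,0,0],1],[[0,0.1,0],[0,0,0],1],[[0,0.1,0],[0,0,0],1],[[0,0,0],[0,0,0],1],[[0,0,0],[0,0,0],1]])

```text
time: 5.05
tool_pos: [0.5666, 0.0014, 0.1078]
tool_rot: [0.476, -0.476, -0.523, 0.523]
contact_force: [-2.1, -0.3, 3.6]
gripper_width: -0.001
```

drive_tool(motion=[[[0,0.08,0],[0,0,0],1],[[0,0.08,0],[0,0,0],1],[[0,0,0],[0,0,0],1],[[0,0,0],[0,0,0],1]])

```text
time: 5.45
tool_pos: [0.5666, 0.0014, 0.1042]
tool_rot: [0.476, -0.476, -0.523, 0.523]
contact_force: [-3.5, -0.0, 6.2]
gripper_width: 0.004
```

drive_tool(motion=[[[0,0.07,0],[0,0,0],1],[[0,0,0],[0,0,0],1],[[0,0,0],[0,0,0],1]])

```text
time: 5.75
tool_pos: [0.5667, 0.0014, 0.1026]
tool_rot: [0.476, -0.476, -0.523, 0.523]
contact_force: [-4.6, -1.2, 7.2]
gripper_width: -0.002
```

drive_tool(motion=[[[0,-0.2,0],[0,0,0],1],[[0,-0.4,0],[0,0,0],1],[[0,-0.6,0],[0,0,0],1],[[0.5,0,-0.4],[0,0,0],1],[[0.8,0,-0.36],[0,0,0],1],[[0,0,0],[0,0,0],1],[[0,0,0],[0,0,0],1]])

```text
time: 6.45
tool_pos: [0.5826, 0.0363, 0.1316]
tool_rot: [0.475, -0.475, -0.523, 0.524]
contact_force: [0.2, -0.1, 0.5]
gripper_width: -0.001
```

```bash
cat > chk.py <<'E'
from h import *
import sys
plan([.587,.026,.098])
f=grab("wrist");cv2.imwrite(sys.argv[1],f["img"])
C=cloud(f);hsv=cv2.cvtColor(f["img"],cv2.COLOR_BGR2HSV);red=cv2.inRange(hsv,(0,170,40),(6,255,255))>0
red|=cv2.inRange(hsv,(0,0,150),(179,120,255))>0
P=C[red];P=P[np.hypot(P[:,0]-.567,P[:,1]-.002)<.035]
print("red z pct",len(P),np.percentile(P[:,2],[5,50,90,97]).round(4))
h,e=np.histogram(P[:,2],bins=np.arange(.07,.122,.002));print(dict(zip(e[:-1].round(3),h)))
z0=np.percentile(P[:,2],97)-.003
Q=P[P[:,2]>z0];m=Q.mean(0);v=np.linalg.svd((Q-m)[:,:2])[2][0];print("bar mid",m.round(4),"az",np.degrees(np.arctan2(v[1],v[0]))%180)
E
python3 chk.py pics/w3.png
```

```text
pos [0.5826 0.0363 0.1316] shift units [-0.43  1.34 -0.13] turn units 0.0 t 6.45 F [ 0.2 -0.1  0.5] q6 -1.73 grip -0.0
red z pct 7023 [0.0803 0.0853 0.1067 0.1076]
{np.float64(0.07): np.int64(0), np.float64(0.072): np.int64(0), np.float64(0.074): np.int64(0), np.float64(0.076): np.int64(6), np.float64(0.078): np.int64(242), np.float64(0.08): np.int64(683), np.float64(0.082): np.int64(928), np.float64(0.084): np.int64(2339), np.float64(0.086): np.int64(331), np.float64(0.088): np.int64(50), np.float64(0.09): np.int64(48), np.float64(0.092): np.int64(63), np.float64(0.094): np.int64(55), np.float64(0.096): np.int64(61), np.float64(0.098): np.int64(60), np.float64(0.1): np.int64(63), np.float64(0.102): np.int64(131), np.float64(0.104): np.int64(666), np.float64(0.106): np.int64(1191), np.float64(0.108): np.int64(39), np.float64(0.11): np.int64(0), np.float64(0.112): np.int64(0), np.float64(0.114): np.int64(0), np.float64(0.116): np.int64(0), np.float64(0.118): np.int64(0)}
bar mid [0.5651 0.0018 0.1094] az 5.54080848138124
```

View pics/w3.png

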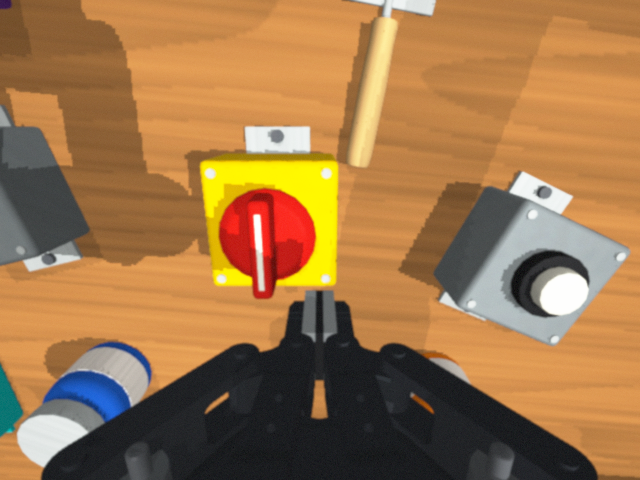

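Latched: the bar top reads about 0.107 m, 6 mm down. The bar stripe is at (260,250), still at 5.5°. The fingertip is at (320,295), beside the far half of the bar on its +y side, where pushing towards -y turns it clockwise.

drive_tool(motion=[[[0,0.5,0],[0,0,0],1],[[0,0.5,0],[0,0,0],1],[[0,0.32,0],[0,0,0],1],[[0,0,0],[0,0,0],1],[[-0.2,0,0],[0,0,0],1],[[-0.2,0,0],[0,0,0],1],[[0,0,0],[0,0,0],1],[[0,0,0],[0,0,0],1]])

```text
time: 7.3
tool_pos: [0.5838, 0.0254, 0.0994]
tool_rot: [-0.476, 0.476, 0.523, -0.523]
contact_force: [-0.1, 0.3, 0.1]
gripper_width: 0.005
```

drive_tool(motion=[[[-0.1,0.06,0],[0,0,0],1],[[-0.07,0,-0.065],[0,1,0],1],[[-0.07,0,-0.065],[0,1,0],1],[[-0.07,0,-0.065],[0,1,0],1],[[0,0,0],[0,0,0],1],[[0,0,0],[0,0,0],1]])

```text
time: 7.9
tool_pos: [0.5885, 0.0186, 0.0974]
tool_rot: [0.54, -0.539, -0.457, 0.457]
contact_force: [0.2, 2.8, 1.2]
gripper_width: -0.001
```

```bash
cat > pos.py <<'E'
from h import *
plan([.567,.0019,.098]);s=manip.state();M=rot().as_matrix();d=s["tool_pos"]-[.567,.0019,0]
print("az tool z",np.degrees(np.arctan2(M[1,2],M[0,2]))%360,"off-bar n",d@M[:,0],"along",-d@M[:,2])
E
python3 pos.py; python3 chk.py pics/w4.png
```

```text
pos [0.5885 0.0186 0.0974] shift units [-0.8  -0.03  0.74] turn units 0.0 t 7.9 F [0.2 2.8 1.2] q6 -1.5 grip -0.0
az tool z 170.5562064407157 off-bar n 0.02004504623452582 along 0.018460898512644746
pos [0.5885 0.0186 0.0974] shift units [ 0.28 -0.03  0.11] turn units 0.0 t 7.9 F [0.2 2.8 1.2] q6 -1.5 grip -0.0
red z pct 9422 [0.0803 0.0853 0.1068 0.1075]
{np.float64(0.07): np.int64(0), np.float64(0.072): np.int64(0), np.float64(0.074): np.int64(0), np.float64(0.076): np.int64(8), np.float64(0.078): np.int64(367), np.float64(0.08): np.int64(902), np.float64(0.082): np.int64(1144), np.float64(0.084): np.int64(3289), np.float64(0.086): np.int64(416), np.float64(0.088): np.int64(51), np.float64(0.09): np.int64(72), np.float64(0.092): np.int64(67), np.float64(0.094): np.int64(78), np.float64(0.096): np.int64(68), np.float64(0.098): np.int64(80), np.float64(0.1): np.int64(84), np.float64(0.102): np.int64(163), np.float64(0.104): np.int64(780), np.float64(0.106): np.int64(1751), np.float64(0.108): np.int64(59), np.float64(0.11): np.int64(2), np.float64(0.112): np.int64(2), np.float64(0.114): np.int64(3), np.float64(0.116): np.int64(3), np.float64(0.118): np.int64(0)}
bar mid [0.5632 0.0028 0.1068] az 174.08011353944957
```

The bar has turned about 11° clockwise under a light 2.8 N push, still latched. Continuing.

drive_tool(motion=[[[-0.08,0,-0.065],[0,1,0],1],[[-0.08,0,-0.065],[0,1,0],1],[[-0.07,0,-0.065],[0,1,0],1],[[-0.07,0,-0.065],[0,1,0],1],[[-0.07,0,-0.065],[0,1,0],1],[[0,0,0],[0,0,0],1],[[0,0,0],[0,0,0],1]])

```text
time: 8.65
tool_pos: [0.5939, 0.007, 0.0983]
tool_rot: [-0.625, 0.626, 0.33, -0.329]
contact_force: [1.4, 5.0, 4.2]
gripper_width: 0.0
```

```bash
python3 pos.py; python3 chk.py pics/w5.png | grep -v '{'
```

```text
pos [0.5939 0.007  0.0983] shift units [-0.78  0.01  0.77] turn units 0.0 t 8.65 F [1.4 5.  4.2] q6 -1.08 grip 0.0
az tool z 145.58605431088043 off-bar n 0.019607253586233983 along 0.019465872015660777
pos [0.5939 0.007  0.0983] shift units [0.47 0.01 0.66] turn units 0.0 t 8.65 F [1.4 5.  4.2] q6 -1.08 grip 0.0
red z pct 9636 [0.0819 0.0869 0.1084 0.1092]
bar mid [0.5645 0.0047 0.1088] az 147.5459985707677
```

The twist is about 0.66 rad and the bar top has started to rise (0.1085). The 4 N upward force on the tool means fingertip friction is holding it back. I'll lift with it while holding the twist.

drive_tool(motion=[[[-0.05,0,-0.05],[0,0.8,0],1],[[0,-0.08,0],[0,0,0],1],[[0,-0.08,0],[0,0,0],1],[[0,-0.08,0],[0,0,0],1],[[0,0,0],[0,0,0],1],[[0,0,0],[0,0,0],1]])

```text
time: 9.3
tool_pos: [0.5938, 0.0049, 0.1033]
tool_rot: [-0.637, 0.637, 0.308, -0.307]
contact_force: [3.3, 2.8, 2.5]
gripper_width: 0.004
```

```bash
python3 pos.py; python3 chk.py pics/w6.png | grep -v '{'
```

```text
pos [0.5938 0.0049 0.1033] shift units [-0.76  0.21  0.76] turn units 0.0 t 9.3 F [3.3 2.8 2.5] q6 -1.02 grip 0.0
az tool z 141.51796051366173 off-bar n 0.019084028025737942 along 0.019166222807869563
pos [0.5938 0.0049 0.1033] shift units [0.49 0.21 0.74] turn units 0.0 t 9.3 F [3.3 2.8 2.5] q6 -1.02 grip 0.0
red z pct 9583 [0.0865 0.0915 0.113  0.1137]
bar mid [0.5645 0.0049 0.1133] az 142.4563834688168
```

It is out: the bar top reads 0.113 at about 0.75 rad twist. Backing off and rising.

drive_tool(motion=[[[0.4,0,0],[0,0,0],1],[[0.8,0,0],[0,0,0],1],[[0.8,-0.4,0],[0,0,0],1],[[0,-1,0],[0,-1,0],1],[[0,-1,0],[0,-1,0],1],[[0,0,0],[0,-1,0],1],[[0,0,0],[0,-1,0],1],[[0,0,0],[0,-1,0],1],[[0,0,0],[0,-1,0],1],[[0,0,0],[0,-1,0],1],[[0,0,0],[0,-1,0],1],[[0,0,0],[0,0,0],1]])

```text
time: 10.55
tool_pos: [0.6239, 0.0434, 0.1619]
tool_rot: [0.494, -0.493, -0.505, 0.508]
contact_force: [-0.0, -0.8, 0.4]
gripper_width: 0.003
```

```bash
python3 chk.py pics/w7.png | grep -v '{'; python3 -c "
from h import *
plan([.5765,-.2165,.16])"
```

```text
pos [0.6239 0.0434 0.1619] shift units [-0.65  2.56  1.49] turn units 0.0 t 10.55 F [-0.  -0.8  0.4] q6 -1.64 grip 0.0
red z pct 6513 [0.0868 0.0915 0.1129 0.1136]
bar mid [0.5656 0.0022 0.1126] az 5.962082396754524
pos [0.624  0.0435 0.1621] shift units [-10.35   0.1    2.15] turn units 0.0 t 10.6 F [ 0.5  1.2 -0.3] q6 -1.64 grip 0.0
```

View pics/w7.png

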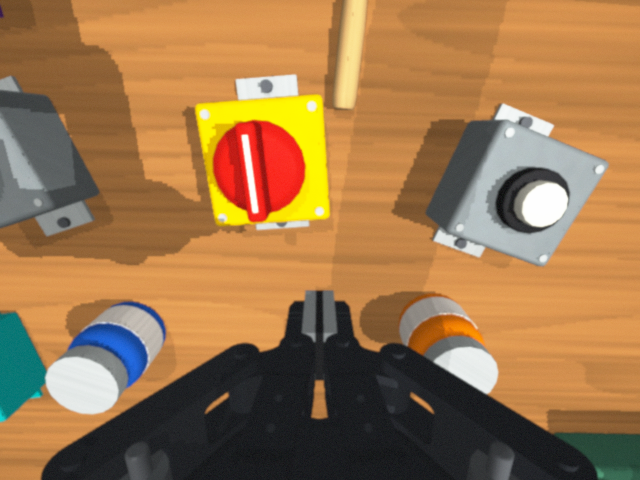

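The red button is out with its bar back at rest (250,170, az 6°); jars and knife are undisturbed. Now to the green button, stopping short for a look.

drive_tool(motion=[[[-0.9,0,0.22],[0,0,0],1],[[-0.9,0,0.22],[0,0,0],1],[[-0.9,0,0.22],[0,0,0],1],[[-0.9,0,0.22],[0,0,0],1],[[-0.9,0,0.22],[0,0,0],1],[[-0.9,0,0.22],[0,0,0],1],[[-0.9,0,0.22],[0,0,0],1],[[-0.9,0,0.22],[0,0,0],1],[[-0.9,0,0],[0,0,0],1],[[0,0,0],[0,0,0],1],[[0,0,0],[0,0,0],1],[[0,0,0],[0,0,0],1]])

```text
time: 11.8
tool_pos: [0.5856, -0.1589, 0.1629]
tool_rot: [0.494, -0.493, -0.506, 0.506]
contact_force: [-0.3, 0.1, 0.5]
gripper_width: 0.004
```

```bash
cat > grn.py <<'E'
from h import *
import sys
f=grab("wrist");cv2.imwrite(sys.argv[1],f["img"])
hsv=cv2.cvtColor(f["img"],cv2.COLOR_BGR2HSV);m=cv2.inRange(hsv,(45,120,60),(80,255,255))
n,l,s,c=cv2.connectedComponentsWithStats(m);C=cloud(f)
for k in range(1,n):
    if s[k,4]>150:
        p=onplane(f,c[k],.082)[0]; print(c[k].round(),s[k,4],p.round(4),"z",np.median(C[l==k][:,2]).round(4),"rng mid",np.median(C[l==k],axis=0).round(4)); plan(np.r_[p[:2],.082])
E
python3 grn.py pics/w8.png
```

```text
[ 18. 225.] 1572 [ 0.5729 -0.3708  0.082 ] z 0.0811 rng mid [ 0.5736 -0.3723  0.0811]
pos [ 0.5857 -0.1587  0.163 ] shift units [-8.47  3.24  0.73] turn units 0.0 t 11.85 F [ 0.3 -0.9  0.3] q6 -1.98 grip -0.0
[241. 233.] 1647 [ 0.575  -0.2148  0.082 ] z 0.0814 rng mid [ 0.5751 -0.215   0.0814]
pos [ 0.5857 -0.1587  0.163 ] shift units [-2.23  3.24  0.48] turn units 0.0 t 11.85 F [ 0.3 -0.9  0.3] q6 -1.98 grip -0.0
```

View pics/w8.png

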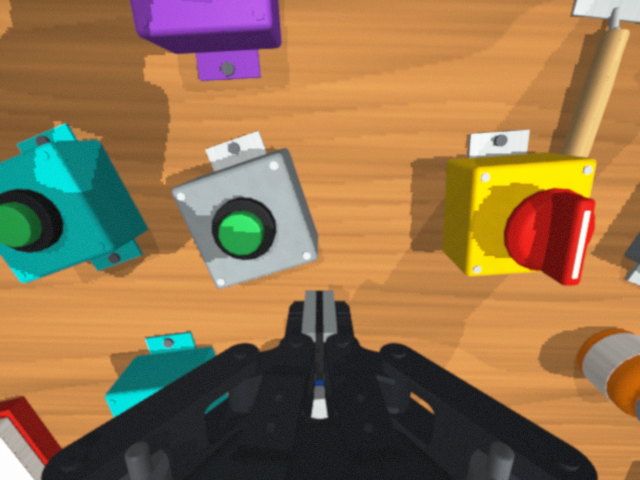

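The start button on the grey box is at (241,233), i.e. (0.575, -0.215). Turquoise (18,225) and purple are set aside.

drive_tool(motion=[[[-0.8,0,0.16],[0,0,0],1],[[-0.8,0,0.16],[0,0,0],1],[[-0.64,0,0.16],[0,0,0],1],[[0,0,0],[0,0,0],1],[[0,1,0],[0,0,0],1],[[0,1,0],[0,0,0],1],[[0,0.6,0],[0,0,0],1],[[0,0,0],[0,0,0],1],[[0,0,0],[0,0,0],1]])

```text
time: 12.75
tool_pos: [0.5754, -0.2155, 0.0986]
tool_rot: [-0.494, 0.494, 0.506, -0.506]
contact_force: [-0.5, 0.4, 0.2]
gripper_width: 0.001
```

```bash
python3 -c "
from h import *
plan([.575,-.2152,.082])"
```

```text
pos [ 0.5754 -0.2155  0.0986] shift units [0.01 0.66 0.02] turn units 0.0 t 12.75 F [-0.5  0.4  0.2] q6 -2.08 grip 0.0
```

drive_tool(motion=[[[0,0.3,0],[0,0,0],1],[[0,0.25,0],[0,0,0],1],[[0,0.1,0],[0,0,0],1],[[0,0.1,0],[0,0,0],1],[[0,0.1,0],[0,0,0],1],[[0,0,0],[0,0,0],1],[[0,0,0],[0,0,0],1]])

```text
time: 13.45
tool_pos: [0.5751, -0.2158, 0.0775]
tool_rot: [0.494, -0.494, -0.506, 0.506]
contact_force: [-3.3, 1.9, 3.9]
gripper_width: -0.004
```

drive_tool(motion=[[[0,0.06,0],[0,0,0],1],[[0,0.06,0],[0,0,0],1],[[0,0,0],[0,0,0],1],[[0,0,0],[0,0,0],1]])

```text
time: 13.85
tool_pos: [0.5754, -0.2159, 0.0759]
tool_rot: [0.494, -0.494, -0.506, 0.506]
contact_force: [-5.0, 2.8, 10.7]
gripper_width: -0.004
```

The force jumped from 4 to 11 N while the motion stalled at 6 mm depth, so it is on the end stop. I'll give it a small extra push to be sure, then let go and rise.

drive_tool(motion=[[[0,0.04,0],[0,0,0],1],[[0,0,0],[0,0,0],1],[[0,0,0],[0,0,0],1]])

```text
time: 14.15
tool_pos: [0.5754, -0.216, 0.0759]
tool_rot: [0.494, -0.494, -0.506, 0.506]
contact_force: [-7.5, 3.8, 15.7]
gripper_width: 0.002
```

drive_tool(motion=[[[0,-0.3,0],[0,0,0],1],[[0,-0.6,0],[0,0,0],1],[[0,-1,0],[0,0,0],1],[[0,-1,0],[0,0,0],1],[[0,-1,0.5],[0,0,0],1],[[0,-1,0.8],[0,0,0],1],[[0.8,0,1],[0,0,0],1],[[0.8,0,1],[0,0,0],1],[[0.8,0,0.5],[0,0,0],1],[[0,0,0],[0,0,0],1],[[0,0,0],[0,0,0],1]])

```text
time: 15.25
tool_pos: [0.479, -0.1584, 0.196]
tool_rot: [-0.493, 0.494, 0.506, -0.506]
contact_force: [-1.1, 0.2, 0.0]
gripper_width: -0.001
```

```bash
python3 grn.py pics/w9.png; python3 chk.py pics/w10.png | grep -v '{'; python3 -c "
from h import *
cv2.imwrite('pics/end.png',grab('top')['img'])"
```

```text
[212. 132.] 1649 [ 0.4016 -0.2393  0.082 ] z 0.0815 rng mid [ 0.4016 -0.2395  0.0815]
pos [ 0.4792 -0.1587  0.196 ] shift units [-3.14  4.56  3.19] turn units 0.0 t 15.3 F [ 0.6 -0.4  0.5] q6 -2.06 grip 0.0
[ 77. 325.] 1098 [ 0.5705 -0.3744  0.082 ] z 0.0812 rng mid [ 0.5715 -0.3757  0.0812]
pos [ 0.4792 -0.1587  0.196 ] shift units [-8.72  4.57 -3.43] turn units 0.0 t 15.3 F [ 0.6 -0.4  0.5] q6 -2.06 grip 0.0
[255. 330.] 984 [ 0.5723 -0.2147  0.082 ] z 0.0813 rng mid [ 0.5724 -0.2141  0.0813]
pos [ 0.4792 -0.1587  0.196 ] shift units [-2.33  4.57 -3.66] turn units 0.0 t 15.3 F [ 0.6 -0.4  0.5] q6 -2.06 grip 0.0
pos [ 0.4792 -0.1587  0.196 ] shift units [ 7.28  3.92 -4.49] turn units 0.0 t 15.3 F [ 0.6 -0.4  0.5] q6 -2.06 grip 0.0
red z pct 3408 [0.0853 0.0918 0.1126 0.1135]
bar mid [0.5648 0.0007 0.1125] az 4.8570951429547655
```

View pics/w9.png

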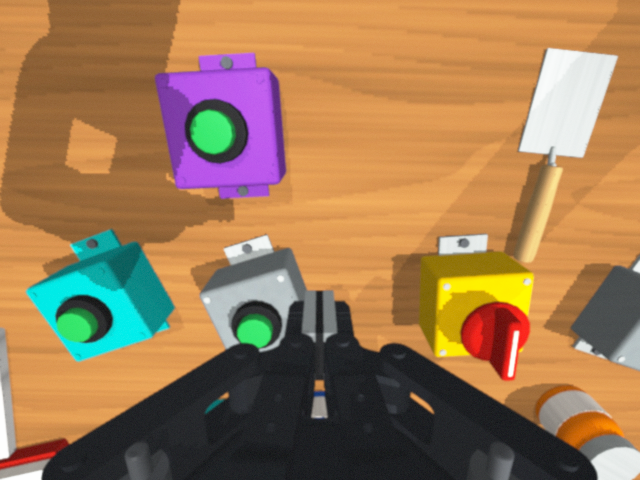

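The view shows the green button up (255,330; z 0.081), the red button out (bar top 0.1125–0.1135), and the knife and jars in place. The robot is clear with about 0 N on the tool. Handing in.

```bash
python3 -c "
from plant import manip
print(manip.job_done())"
```

```text
the job is handed in; nothing more can be done
None
```

The stop check is done in the order asked and handed in at about 15 s of the 51 s allowed.

- **Red button in:** I pushed the bar straight down about 9–10 mm with the fingertips shut, at about 7 N. It stayed in, with the bar top at about 107 mm.
- **Red button out:** I pushed the bar clockwise to about 0.75 rad with one side of the fingertips, about 5 N sideways. Fingertip friction held it partly down when it unlatched, so I lifted with it, and the bar top rose to 113 mm. After I let go, the bar turned back to rest (5–6°).
- **Green button:** I pressed the one on the grey box to its end stop. The tip stopped at 75.9 mm (6.1 mm down) while the force rose to about 16 N straight down. I then let go.

**Last checks:** the green top was back up at 81 mm and the red bar top at 113 mm. The tool was clear of everything with about 0 N on it. The knife and orange jar looked undisturbed, but the blue jar and the lamp button were mostly hidden or out of that last view. I never went near the lamp. I took a final top picture but did not view it. Position estimates for the two buttons differed by up to 7 mm between cameras, so I used the close wrist views. No check failed.

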